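# Blank off a tank's camlock coupling: seat the grooved adaptor, close both cam arms

### The arm

A 6-joint arm with a two-finger parallel gripper is mounted at the origin on a cart in front of the work surface, level with it; the furniture and walls round the work are solid. World frame = base frame: x ahead of the robot, y to its left, z up, the work surface at z = 0. Lengths are in m, angles in rad, forces in N, time in s.
With the tool pointing down it reaches from about 0.25 to 0.8 m from the base axis. Payload 3.9 kg.
Tool frame: the origin (TCP) lies at the very end of the fingers, on their centre line; the grasp point (between the pads) lies 19 mm behind it; z points along the fingers, y is the line along which they close (so a half turn about z gives the same grasp; the last joint's range is limited). The gripper opens to 85 mm and grips with 20 to 120 N. Pads are 22 mm wide; open, the fingers measure 114 mm over their backs; the gripper's body (76 mm by 85 mm) begins 54 mm behind the grasp point. The pads swing forward as they close: fully open they stand 13 mm farther back than shut.
Start: joints at [0, 0.26, -0.138, 1.173, 0, 1.571], TCP at [0.525, -0, 0.197] pointing down, gripper open.
Joint ranges: [-2.78, 2.78], [-0.83, 1.72], [-1.28, 1.37], [-1.9, 2.12], [-1.57, 1.48], [-3.14, 3.14]. Speed limits (rad/s): [2.57, 2.57, 3.14, 3.14, 3.14, 3.14].

### API

Orientations are given as [roll, pitch, yaw] about the fixed x, y, z axes, in that order (R = Rz(yaw) Ry(pitch) Rx(roll)).
In Python, from cell import * gives the robot as it stands.
- The arm moves only by the tool play_rows, never from a script. Its arguments are lists of equal length, an entry for each row: "xyz": the shift along the tool's x, y, z in units of 50 mm (1.0 is 50 mm), a list of three; "angular": the turn, a rotation vector about the tool's x, y, z in units of 6 degrees (1.0 is 6 degrees), a list of three; "hand": the gripper command: -1 is fully open, 1 is shut, values between are in proportion. In form: {"xyz": [[tx, ty, tz], ...], "angular": [[wx, wy, wz], ...], "hand": [hand, ...]}. A call has 1 to 12 rows; each row is the pose to reach, as a shift and turn from the pose commanded when the call began, along the tool's axes at that moment; what a row does not reach only later rows make up. A row lasts 1/8 s, in which the tool goes at most 62.5 mm and 10.7 degrees, less where a joint would pass 70% of its speed; a pose out of reach is approached as far as the arm can. A call with a gripper value outside its range is refused whole. The fingers move at their own pace and stop on an object; the grip force is fixed at half the most. Time passes only in rows, so rows that repeat a pose let the fingers close. It gives the time, the measured TCP pose, the force and the opening at its end, in the units of the state.
- state(): the state, without advancing time (a new reading comes with each control period).
- capture(name): name is "scene" or "side" or "wrist"; returns a dict with "img" (420x560x3 uint8, red, green, blue), "depth" (420x560 float32, m along the optical axis (not along the pixel's ray), 0 where there is no reading), "intrinsics" (3x3 intrinsics, pixels), "R" (3x3) and "t" (3): a world point X has camera coordinates R X + t; the wrist camera has in their place "T_tool_cam" (4x4, takes a point from camera to tool coordinates, whose origin is the TCP and whose axes are the flange's). Camera axes: x right, y down, z forward; pixel columns grow to the right and rows downward; lengths in m; the calibration is good to about 2 mm. The wrist camera is an equidistant fisheye: a pixel r from the principal point sees the ray r / f radians off the axis. A picture is of the moment at which its call begins: read the wrist's pose just before it.
- hand_in(): hands the job in, once; it reports no verdict.
Trained networks look in the newest picture that a camera, given by its name, has taken for a name from the list of things; names that differ only in an ending like _2 or _b are one class to them, and where a whole thing is asked for, a point or a joint stands for the part that bears it (a point fixed in the world has none). Each returns a list of dicts, best first, with "p" (0 to 1); they miss things now and then, are a little off and sometimes report something else, mostly with a low value. They report only what shows in the picture. A call takes as long as a camera call. They do not tell look-alikes from the thing itself.
- find_in(name, camera): "xyz" ([x, y, z] in m, in world coordinates, good to about 4 mm: the middle of the surface that is visible of it).
- spot_point(name, camera): "xyz" ([x, y, z] in m, in world coordinates, good to about 4 mm: a listed point, or the origin of a listed thing).
The state is a dict: "clock": time; "joint_positions": joint angles; "joint_vel": joint speeds; "joint_efforts": joint torques, N m; "tcp_pos": TCP position; "orientation": TCP orientation; "contact_force": force on the tool from outside, world axes, zero at the start; "moment": the same for the moment, N m; "opening": opening from 0.0 (shut) to 1.0 (fully open).
Only numpy, scipy, OpenCV 4.12 (cv2) and the standard library are available. Lean on these libraries where they do the work, as an engineer would, in place of code of your own. Each camera call takes 0.05 s, during which the arm holds its last target. There are 200 camera calls.

### The job

The tank's open camlock coupling has to be blanked off. Stand the loose grooved adaptor nose down in the coupling's mouth and push it down past the stiff sealing lip until it bears firmly on the rubber seal at the bottom, holding it there for a moment with a push of about 16 N; more than 20 N by hand would crush the seal, and its weight and the lip's grip alone do not seat it. Then let go of it and swing the two cam arms down, one after the other, until each lies right home against the coupling's side, without forcing them (35 N at most); leave the tools round about where they are.

Things in the scene. Friction and masses are not known exactly. Their poses are not given: they have to be found in the camera images.
- tank: Low grey metal tank, 190 x 270 x 42 mm high, fixed to the bench. Origin: centre of its underside. z up; its long side runs along its y. In the middle of its top a round bolted flange carries the upright coupling, 50 mm across, mouth up at 130 mm. Filler cap and drain plug at its +y end, low carrying handle (52 mm high) at its -y end.
- mouth (a point): Centre of the coupling's open mouth, level with its rim, 130 mm over the bench; same axes as the tank. Bore 42 mm, flared to 47 mm over the top 4 mm. A stiff greased rubber lip grips the nose from 9 mm above the seal: 5 to 12 N push it through, then the lip snaps behind it and draws it lightly down. The arms' hinge pins lie 22.9 mm below this point, 29 mm from the axis, to its +y and -y.
- seal: Black rubber seal ring at the bottom of the coupling's bore. Origin: on the axis, at its nominal top, 36 mm below the mouth. Seals differ: the real top lies up to 1.0 mm higher or 0.7 mm lower, which this point does not show. It gives 1 mm for every 22 N. To seat the adaptor, push it by hand with 13 to 20 N for at least 0.3 s while both arms are still open (11 to 30 N on the seal).
- adaptor_centre (a point): Middle (34 mm up, on the axis) of the loose adaptor, aluminium, 68 mm high, about 0.26 to 0.43 kg, standing nose down on the bench. Nose 40 mm across with a tapered rim, groove 32 mm across at 13 to 22 mm up, collar 40 mm across up to 40 mm, then a hexagon 34 mm across flats from 40 to 68 mm: grip it there. z up; two flats face its +y and -y, the others every 60 degrees.
- adaptor_foot (a point): Centre of the flat end of the adaptor's nose (its lowest point), on its axis. Fully locked it lies 36 to 37 mm below the mouth (thick seals least) and the hexagon's foot stands 3 to 4 mm above the mouth.
- cam_a (a joint): Angle in rad of the brass cam arm on the coupling's +y side: 0 = closed, hanging straight down along the coupling's side against its stop; 1.57 = sticking straight out; most 1.92. It starts open at 1.45 to 1.85. It stays where it is left (friction 0.15 N m) and takes 0.2 to 0.4 N m as its cam draws the adaptor down, most near the end. If the adaptor is not seated the cam jams or squeezes it out.
- cam_b (a joint): The same for the other brass cam arm, on the coupling's -y side.
- cam_a_grip (a point): Point on the outer face of the +y arm (the upper face when it sticks out), 45 mm from its pin. The arm is a bar 14 mm wide, 5.5 mm thick, to 55 mm from the pin, with a thin steel ring to 66 mm; its outer face lies 7.3 mm outside the pin's centre (measured square to the arm). Closed, this point is 68 mm below the mouth and 36 mm from the axis.
- cam_b_grip (a point): The same point on the -y arm.
- spanner: Combination spanner, 189 mm long, lying on the bench left of the tank; leave it. Origin: centre of its underside.
- tape: Roll of masking tape, 104 mm across, 25 mm high, lying flat right of the tank; leave it. Origin: centre of its underside.
- screw_tin: Open tin of screws, 74 mm across, 42 mm high, behind the spanner; leave it. Origin: centre of its underside.
There are look-alikes about, which are no part of the job. What is meant by the part that bears adaptor_centre is not brown, pink or purple, and is the smaller of those in its own colour.

How it is judged:
By the outcome, as a careful person would: the job done as asked, in the order asked, and still so for the second after the job is handed in, with the robot touching nothing.
It also fails if it takes over 72 s, if anything falls off the work surface, if the arm or the gripper's body presses on something with over 40 N, if the wrist force passes 120 N, or if a joint passes its speed limit or range.

## Working session

There is one attempt and no reset: what is moved stays moved. The work goes in short steps, Python scripts to look and compute and a tool call to move; the robot and the scene stay as the last step left them, time stands still between calls to the robot, and variables do not carry over. Pictures are saved under pics/ and viewed, on a budget of 10 in all, crops included, one or two more only if the job needs it, and the job is handed in when it is done.

Besides the shell and the picture viewer there is one more tool, called after "Call:" by a JSON object that holds its "name" and its "arguments", one argument or row to a line. play_rows: Moves the arm, as the interface text tells. Its arguments: {"type":"object","properties":{"xyz":{"type":"array","items":{"type":"array","items":{"type":"number"}}},"angular":{"type":"array","items":{"type":"array","items":{"type":"number"}}},"hand":{"type":"array","items":{"type":"number"}}},"required":["xyz","angular","hand"]}

```bash
ls; mkdir -p pics; cat > a.py <<'E'
from cell import *
import cv2,numpy as np
print(state())
for c in ("scene","side"):
    d=capture(c); cv2.imwrite(f"pics/{c}0.png",d["img"][:,:,::-1])
    np.savez(f"{c}0.npz",**d)
    for n in ("adaptor_centre","adaptor_foot","mouth","tank","cam_a_grip","cam_b_grip","tape","spanner","screw_tin","seal"):
        print(c,n,[(np.round(r["xyz"],4).tolist(),round(r["p"],2)) for r in spot_point(n,c)])
E
python3 a.py
```

```text
pics
{'clock': 0.0, 'joint_positions': array([-1.51298960e-05,  2.60699176e-01, -1.39358333e-01,  1.17269535e+00,
       -4.06731299e-06,  1.57079401e+00]), 'joint_vel': array([ 0.00054707,  0.0013771 , -0.00209917, -0.00023797, -0.00067824,
        0.00155154]), 'joint_efforts': array([-3.22425103e-04, -4.05677426e+01,  2.53926122e+01,  1.89446745e-02,
       -4.02533055e-05,  2.61086342e-05]), 'tcp_pos': array([ 5.24259600e-01, -9.37670281e-06,  1.95661078e-01]), 'orientation': array([-3.13963612e+00,  4.06277571e-06,  1.57078352e+00]), 'contact_force': array([ 0.14954232, -0.23434974,  0.43113726]), 'moment': array([-0.03413369, -0.01183046, -0.05434595]), 'opening': 1.001648778413345}
scene adaptor_centre [([0.5796, -0.2875, 0.0343], 0.97), ([0.5263, -0.1678, 0.0366], 0.95), ([0.6411, -0.374, 0.0351], 0.82), ([0.6714, -0.2717, 0.0417], 0.74), ([0.6623, -0.1872, 0.0479], 0.57)]
scene adaptor_foot [([0.6408, -0.3736, -0.0024], 0.95), ([0.5252, -0.164, 0.0018], 0.93), ([0.5818, -0.2835, -0.0015], 0.89), ([0.6752, -0.268, 0.0023], 0.87), ([0.6632, -0.1859, -0.0009], 0.63)]
scene mout
[... 453 characters left out ...]
 adaptor_centre [([0.5248, -0.1625, 0.0346], 0.98), ([0.585, -0.2843, 0.0383], 0.93), ([0.6725, -0.2691, 0.0475], 0.72), ([0.6617, -0.1846, 0.0504], 0.67), ([0.489, 0.0508, -0.0032], 0.65)]
side adaptor_foot [([0.5802, -0.2872, 0.0013], 0.91), ([0.6703, -0.2694, -0.0019], 0.81), ([0.5283, -0.1616, -0.0007], 0.64)]
side mouth [([0.4924, 0.0521, 0.1274], 0.72)]
side tank [([0.4903, 0.0522, 0.0011], 0.91)]
side cam_a_grip [([0.4686, 0.3767, 0.002], 0.54), ([0.4655, 0.1184, 0.1182], 0.43)]
side cam_b_grip [([0.5186, -0.0155, 0.1174], 0.63)]
side tape [([0.4791, -0.2888, -0.0005], 0.92)]
side spanner [([0.4702, 0.3786, 0.0009], 0.62)]
side screw_tin [([0.6257, 0.3644, -0.002], 0.85)]
side seal []
```

View pics/scene0.png

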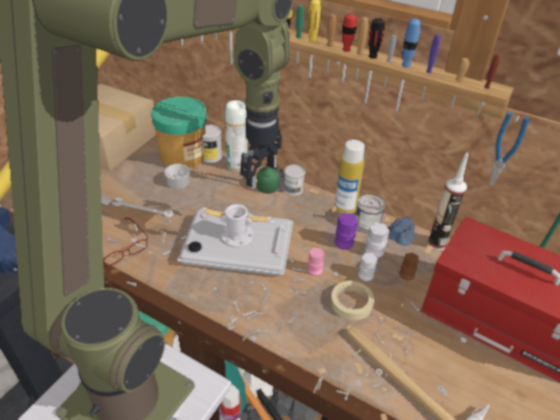

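View pics/side0.png

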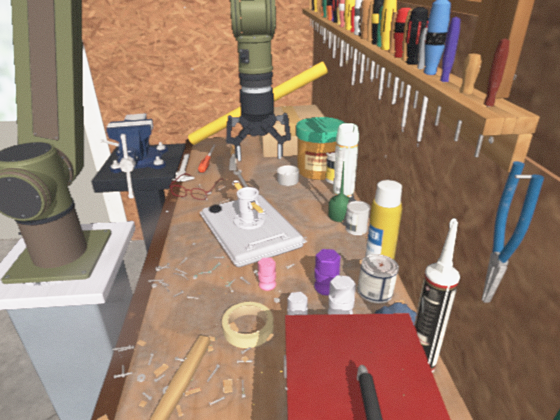

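```bash
cat > b.py <<'E'
import numpy as np
for c in ("scene","side"):
    d=np.load(c+"0.npz"); K,R,t=d["intrinsics"],d["R"],d["t"]
    print(c,"cam pos",-R.T@t)
    h,w=d["depth"].shape; v,u=np.mgrid[:h,:w]; z=d["depth"]
    P=np.stack([(u-K[0,2])/K[0,0]*z,(v-K[1,2])/K[1,1]*z,z],-1); X=(P-t)@R
    np.save(c+"_X.npy",X)
    for n,x,y in (("A",.526,-.165),("B",.581,-.286),("C",.641,-.374),("D",.672,-.270),("E",.662,-.186)):
        p=X.reshape(-1,3); im=d["img"].reshape(-1,3)
        m=(z.ravel()>0)&(np.hypot(p[:,0]-x,p[:,1]-y)<.045)&(p[:,2]>.008)
        q=p[m]
        if len(q)<10: print(n,len(q)); continue
        top=q[:,2]>np.percentile(q[:,2],98)-.006
        a,bb=q[top].min(0),q[top].max(0)
        print(n,len(q),"ztop",q[:,2].max().round(4),"topmid",q[top].mean(0).round(4),"ext",(bb-a).round(4),"rgb",np.median(im[m],0),"topflat rgb",np.median(im[m][top],0))
E
python3 b.py
```

```text
scene cam pos [-0.316474   -0.52358102  1.02352328]
A 357 ztop 0.0732 topmid [ 0.5249 -0.1653  0.069 ] ext [0.0381 0.0354 0.0076] rgb [210. 142. 162.] topflat rgb [224. 153. 177.]
B 371 ztop 0.0736 topmid [ 0.5804 -0.2852  0.0689] ext [0.0394 0.0336 0.0079] rgb [168. 164. 167.] topflat rgb [204.5 201.  204. ]
C 366 ztop 0.0742 topmid [ 0.6391 -0.375   0.0689] ext [0.0389 0.0365 0.0083] rgb [92. 60. 39.] topflat rgb [93. 60. 40.]
D 568 ztop 0.0935 topmid [ 0.6716 -0.2707  0.0884] ext [0.046  0.0431 0.0086] rgb [176. 172. 175.] topflat rgb [206. 202. 205.]
E 651 ztop 0.1006 topmid [ 0.657  -0.1863  0.0947] ext [0.0483 0.0486 0.0088] rgb [113.  64. 137.] topflat rgb [136.  74. 166.]
side cam pos [ 0.50873251 -0.88548866  0.62204757]
A 489 ztop 0.0727 topmid [ 0.5259 -0.1699  0.0691] ext [0.0377 0.0342 0.0075] rgb [244. 165. 198.] topflat rgb [243. 163. 195.]
B 423 ztop 0.0722 topmid [ 0.5812 -0.289   0.0691] ext [0.0379 0.0344 0.0067] rgb [229. 225. 227.] topflat rgb [231. 227. 229.]
C 0
D 905 ztop 0.0919 topmid [ 0.6729 -0.2747  0.0885] ext [0.0465 0.0472 0.0073] rgb [230. 226. 228.] topflat rgb [230. 226. 229.]
E 885 ztop 0.0988 topmid [ 0.6579 -0.1909  0.0946] ext [0.0503 0.0494 0.0077] rgb [140.  77. 175.] topflat rgb [143.  79. 179.]
```

Target: the small silver one (scene pixel ~367,267; its large twin is at 377,240), standing at about (0.581, -0.286). The coupling is at scene pixel (235,218) with its arms open. I'll move above the adaptor and look with the wrist camera.

Call:
{"name": "play_rows", "arguments": {
  "xyz": [
    [-1,0.2,0],
    [-2,0.4,0],
    [-3,0.6,0],
    [-4,0.8,0],
    [-5,1,0],
    [-5.7,1.13,0],
    [-5.7,1.13,0],
    [-5.7,1.13,0]
  ],
  "angular": [
    [0,0,0],
    [0,0,0],
    [0,0,0],
    [0,0,0],
    [0,0,0],
    [0,0,0],
    [0,0,0],
    [0,0,0]
  ],
  "hand": [-1,-1,-1,-1,-1,-1,-1,-1]
}}

```text
clock: 2.1
tcp_pos: [0.5812, -0.2845, 0.1962]
orientation: [-3.141, -0.001, 1.571]
contact_force: [-0.9, -0.2, -0.1]
opening: 1.0
```

```bash
cat > h.py <<'E'
from cell import *
import cv2,numpy as np
from scipy.spatial.transform import Rotation as Ro
def wrist(tag):
    s=state(); d=capture("wrist")
    cv2.imwrite(f"pics/{tag}.png",d["img"][:,:,::-1])
    Rw=Ro.from_euler("xyz",s["orientation"]).as_matrix()
    T=np.eye(4);T[:3,:3]=Rw;T[:3,3]=s["tcp_pos"]
    d["Twc"]=T@d["T_tool_cam"]; K=d["intrinsics"]
    h,w=d["depth"].shape; v,u=np.mgrid[:h,:w]; z=d["depth"]
    a,b=(u-K[0,2])/K[0,0],(v-K[1,2])/K[1,1]; r=np.hypot(a,b)+1e-9
    k=np.tan(np.minimum(r,1.5))/r
    P=np.stack([a*k*z,b*k*z,z],-1); d["X"]=P@d["Twc"][:3,:3].T+d["Twc"][:3,3]
    d["X"][z<=0]=np.nan
    return s,d
def sp(n,c): print(c,n,[(np.round(r["xyz"],4).tolist(),round(r["p"],2)) for r in spot_point(n,c)])
E
cat > c.py <<'E'
from h import *
s,d=wrist("w1"); np.savez("w1.npz",**d)
print(s["tcp_pos"],s["orientation"],s["clock"],d["T_tool_cam"].round(3).tolist())
sp("adaptor_centre","wrist"); sp("adaptor_foot","wrist")
X=d["X"]; p=X.reshape(-1,3)
m=(np.hypot(p[:,0]-.581,p[:,1]+.286)<.035)&(p[:,2]>.055)&(p[:,2]<.085)
q=p[m]; print(len(q),np.percentile(q[:,2],[5,50,95]))
t=q[np.abs(q[:,2]-np.median(q[:,2]))<.004]
print(cv2.minAreaRect(t[:,:2].astype(np.float32)*1000))
c=(t[:,:2].min(0)+t[:,:2].max(0))/2; print("c",c, t.mean(0))
for a in range(0,180,5):
    n=np.array([np.cos(np.radians(a)),np.sin(np.radians(a))]); w=t[:,:2]@n; print(a,round(1000*np.ptp(w),1),end="; ")
E
python3 c.py
```

```text
[ 0.58120233 -0.28447418  0.19624765] [-3.14095010e+00 -8.43243097e-04  1.57078431e+00] 2.1 [[0.001, -0.947, -0.32, 0.081], [1.0, 0.001, 0.001, -0.001], [-0.001, -0.32, 0.947, -0.178], [0.0, 0.0, 0.0, 1.0]]
wrist adaptor_centre [([0.6561, -0.1894, 0.0469], 0.93), ([0.587, -0.2821, 0.0331], 0.88), ([0.6397, -0.3758, 0.034], 0.76), ([0.5315, -0.1646, 0.0361], 0.66), ([0.6753, -0.2709, 0.0464], 0.63)]
wrist adaptor_foot [([0.663, -0.1887, 0.0004], 0.82), ([0.5788, -0.287, 0.0008], 0.75), ([0.6424, -0.3735, -0.0022], 0.73), ([0.676, -0.2723, -0.0008], 0.58)]
1080 [0.0621951  0.06919428 0.07070029]
((581.9349975585938, -286.3101501464844), (34.12057876586914, 37.290245056152344), 30.820402145385742)
c [ 0.5814365  -0.28642485] [ 0.58185445 -0.28575001  0.06919862]
0 38.2; 5 38.2; 10 38.0; 15 37.4; 20 36.6; 25 35.5; 30 34.3; 35 34.4; 40 35.3; 45 36.0; 50 36.7; 55 37.1; 60 37.2; 65 37.2; 70 36.9; 75 36.4; 80 35.6; 85 34.6; 90 33.7; 95 34.2; 100 35.3; 105 36.2; 110 36.8; 115 37.1; 120 37.3; 125 37.2; 130 36.9; 135 36.3; 140 35.4; 145 34.6; 150 34.2; 155 34.7; 160 36.0; 165 36.9; 170 37.6; 175 38.0;
```

Call:
{"name": "play_rows", "arguments": {
  "xyz": [
    [-0.035,0.01,0.3],
    [-0.035,0.01,0.6],
    [-0.035,0.01,1.0],
    [-0.035,0.01,1.5],
    [-0.035,0.01,2.0],
    [-0.035,0.01,2.5],
    [-0.035,0.01,2.9],
    [-0.035,0.01,3.1],
    [-0.035,0.01,3.1],
    [-0.035,0.01,3.1]
  ],
  "angular": [
    [0,0,-1.7],
    [0,0,-3.4],
    [0,0,-5.15],
    [0,0,-5.15],
    [0,0,-5.15],
    [0,0,-5.15],
    [0,0,-5.15],
    [0,0,-5.15],
    [0,0,-5.15],
    [0,0,-5.15]
  ],
  "hand": [-0.4,-0.4,-0.4,-0.4,-0.4,-0.4,-0.4,-0.4,-0.4,-0.4]
}}

```text
clock: 3.5
tcp_pos: [0.5827, -0.2869, 0.0426]
orientation: [3.141, 0.001, 2.11]
contact_force: [0.2, -1.0, -0.4]
opening: 0.695
```

```bash
cat > d.py <<'E'
from h import *
s,d=wrist("w2"); print({k:np.round(v,4) for k,v in s.items()})
E
python3 d.py
```

```text
{'clock': np.float64(3.5), 'joint_positions': array([-0.4574,  0.5613, -0.0725,  0.9353, -0.    ,  0.5737]), 'joint_vel': array([-0.0025, -0.0024,  0.0059, -0.0014,  0.0011, -0.0006]), 'joint_efforts': array([ 7.92000e-02, -5.40225e+01,  2.28752e+01,  3.13000e-02,
        3.30000e-03,  2.00000e-04]), 'tcp_pos': array([ 0.5827, -0.2869,  0.0426]), 'orientation': array([3.1407e+00, 1.4000e-03, 2.1104e+00]), 'contact_force': array([ 0.1812, -1.0163, -0.3535]), 'moment': array([-0.0238, -0.0372, -0.0023]), 'opening': np.float64(0.6952)}
```

View pics/w2.png

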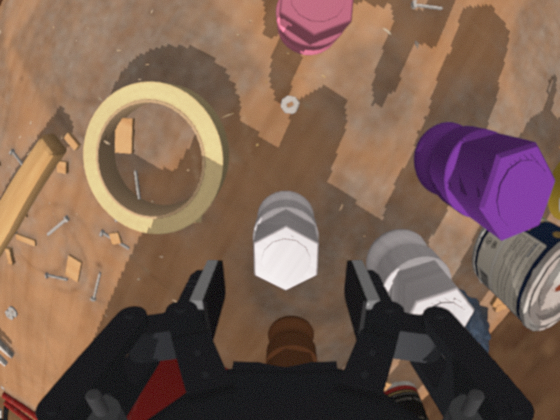

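```bash
cat > e.py <<'E'
from h import *
s,d=wrist("w3"); np.savez("w3.npz",**d)
K=d["intrinsics"]; Ti=np.linalg.inv(d["T_tool_cam"])
for pt in ([0,0,0],[0,0,-.019],[0,0,-.026],[0,.03,-.01]):
    q=Ti@np.r_[pt,1]; th=np.arctan2(np.hypot(q[0],q[1]),q[2]); ph=np.arctan2(q[1],q[0]); print(pt,K[0,2]+K[0,0]*th*np.cos(ph),K[1,2]+K[1,1]*th*np.sin(ph))
p=d["X"].reshape(-1,3)
print("px",d["X"][262,287],d["X"][235,286], d["depth"][262,287])
m=(np.hypot(p[:,0]-.581,p[:,1]+.286)<.03)&(p[:,2]>.062)&(p[:,2]<.085)
q=p[m]; print(len(q),np.median(q,0),(q.min(0)+q.max(0))/2, np.ptp(q,0))
sp("adaptor_centre","wrist")
E
python3 e.py
```

```text
[0, 0, 0] 286.6164055075174 240.82541720358006
[0, 0, -0.019] 286.84366176483775 255.24264557001104
[0, 0, -0.026] 286.93798000014476 261.268315209288
[0, 0.03, -0.01] 338.5178473660494 247.76897785334134
px [ 0.58256135 -0.28651894  0.07048311] [ 0.57458145 -0.27428617  0.06844235] 0.16853751
3382 [ 0.58001402 -0.28390512  0.06928791] [ 0.58497614 -0.28501956  0.07346194] [0.04604377 0.03721912 0.02290978]
wrist adaptor_centre [([0.5309, -0.1627, 0.0348], 0.86), ([0.6591, -0.1882, 0.0473], 0.84), ([0.6403, -0.3746, 0.0351], 0.67), ([0.5832, -0.2842, 0.0342], 0.59), ([0.6753, -0.271, 0.046], 0.56)]
```

The hexagon top sits at pixel (286,260), where the tool axis should appear (287,261), so it is centred between the fingers. Closing.

Call:
{"name": "play_rows", "arguments": {
  "xyz": [
    [0,0,0.04],
    [0,0,0.04],
    [0,0,0.04],
    [0,0,0.04],
    [0,0,0.04],
    [0,0,0.04],
    [0,0,0.04],
    [0,0,0.04]
  ],
  "angular": [
    [0,0,0],
    [0,0,0],
    [0,0,0],
    [0,0,0],
    [0,0,0],
    [0,0,0],
    [0,0,0],
    [0,0,0]
  ],
  "hand": [1,1,1,1,1,1,1,1]
}}

```text
clock: 4.65
tcp_pos: [0.582, -0.2867, 0.0395]
orientation: [-3.142, 0.0, 2.11]
contact_force: [-0.9, 0.0, -1.0]
opening: 0.004
```

Call:
{"name": "play_rows", "arguments": {
  "xyz": [
    [0,0,-0.3],
    [0,0,-1],
    [0,0,-2],
    [0,0,-3],
    [0,0,-4],
    [0,0,-4],
    [0,0,-4]
  ],
  "angular": [
    [0,0,0],
    [0,0,0],
    [0,0,0],
    [0,0,0],
    [0,0,0],
    [0,0,0],
    [0,0,0]
  ],
  "hand": [1,1,1,1,1,1,1]
}}

```text
clock: 5.52
tcp_pos: [0.582, -0.2867, 0.2401]
orientation: [3.141, 0.001, 2.11]
contact_force: [0.0, 0.5, 0.0]
opening: -0.002
```

```bash
cat > f.py <<'E'
from h import *
s,d=wrist("w4"); np.savez("w4.npz",**d)
print({k:np.round(v,4).tolist() for k,v in s.items()})
sp("mouth","wrist"); sp("adaptor_foot","wrist")
E
python3 f.py
```

```text
{'clock': 5.525, 'joint_positions': [-0.4578, 0.4719, 0.2976, 1.3955, 0.0, 0.5737], 'joint_vel': [-0.0004, 0.0203, -0.0412, -0.0054, 0.0009, -0.0002], 'joint_efforts': [0.0008, -54.8071, 27.3209, 0.0062, -0.0002, 0.0], 'tcp_pos': [0.582, -0.2867, 0.2401], 'orientation': [3.1411, 0.0008, 2.1101], 'contact_force': [0.0145, 0.5256, 0.0126], 'moment': [-0.0401, -0.0342, 0.0386], 'opening': -0.002}
wrist mouth []
wrist adaptor_foot [([0.5758, -0.286, -0.0017], 0.91), ([0.5292, -0.1685, 0.001], 0.74), ([0.6748, -0.2705, -0.0003], 0.66), ([0.6638, -0.1903, -0.0006], 0.6), ([0.6438, -0.3741, -0.0016], 0.55)]
```

The fingers shut on nothing, so the grasp missed. Looking at why.

```bash
cat > g.py <<'E'
from h import *
a=cv2.imread("pics/w4.png"); b=cv2.imread("pics/w3.png")
o=np.hstack([a,b]); cv2.imwrite("pics/cmp.png",cv2.resize(o,(800,300)))
d=np.load("w4.npz"); X=d["X"]; p=X.reshape(-1,3); 
T=np.load("w3.npz")
for c in ("scene","side"):
    e=capture(c); np.savez(c+"1.npz",**e); K,R,t=e["intrinsics"],e["R"],e["t"]
    h,w=e["depth"].shape; v,u=np.mgrid[:h,:w]; z=e["depth"]
    P=(np.stack([(u-K[0,2])/K[0,0]*z,(v-K[1,2])/K[1,1]*z,z],-1)-t)@R; q=P.reshape(-1,3)
    m=(np.hypot(q[:,0]-.581,q[:,1]+.286)<.05)&(q[:,2]>.008)&(q[:,2]<.1)
    q=q[m]; tt=q[q[:,2]>.064]; print(c,len(q),q[:,2].max(),tt.mean(0),np.ptp(tt,0))
q=p[(np.hypot(p[:,0]-.581,p[:,1]+.286)<.035)&(p[:,2]>.055)&(p[:,2]<.085)]
print("wrist",len(q),(q.min(0)+q.max(0))/2)
E
python3 g.py
```

```text
scene 370 0.07336930161749786 [ 0.58033033 -0.28599366  0.0684505 ] [0.04038259 0.03369325 0.0090917 ]
side 425 0.07272813757152528 [ 0.58118617 -0.28976033  0.06878094] [0.03778246 0.03452824 0.00860438]
wrist 824 [ 0.5814756  -0.2861671   0.06372579]
```

View pics/cmp.png

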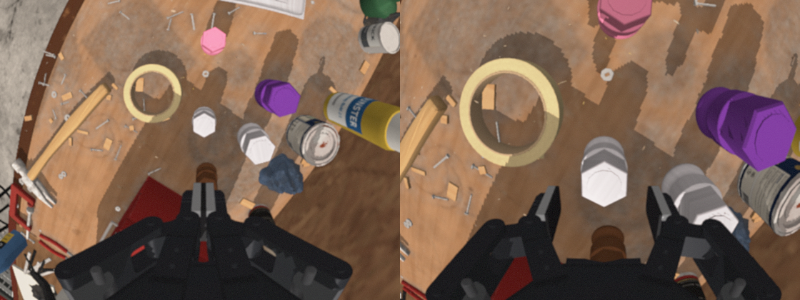

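```bash
cat > g2.py <<'E'
import numpy as np
for f in ("w4","w3"):
    d=np.load(f+".npz"); Tt=d["T_tool_cam"]; Twc=d["Twc"]
    Pc=(d["X"]-Twc[:3,3])@Twc[:3,:3]; Pt=Pc@Tt[:3,:3].T+Tt[:3,3]
    cols=(287,280,294) if f=="w4" else (200,205,210,287,370,365)
    for u in cols:
        print(f,u,[(v,(1000*Pt[v,u]).round(0).tolist()) for v in range(245,330,6)])
E
python3 g2.py
```

```text
w4 287 [(245, [-88.0, 2.0, 180.0]), (251, [-92.0, 2.0, 172.0]), (257, [11.0, -0.0, -41.0]), (263, [11.0, -0.0, -47.0]), (269, [10.0, -0.0, -52.0]), (275, [10.0, -0.0, -58.0]), (281, [10.0, -0.0, -63.0]), (287, [10.0, -0.0, -66.0]), (293, [11.0, -0.0, -72.0]), (299, [8.0, -0.0, -73.0]), (305, [6.0, -0.0, -73.0]), (311, [2.0, -0.0, -73.0]), (317, [-1.0, -0.0, -72.0]), (323, [-3.0, -0.0, -73.0]), (329, [-7.0, -0.0, -73.0])]
w4 280 [(245, [-94.0, -7.0, 192.0]), (251, [-94.0, -6.0, 176.0]), (257, [11.0, -3.0, -41.0]), (263, [10.0, -3.0, -46.0]), (269, [11.0, -3.0, -53.0]), (275, [10.0, -3.0, -57.0]), (281, [10.0, -3.0, -62.0]), (287, [11.0, -3.0, -68.0]), (293, [10.0, -3.0, -71.0]), (299, [8.0, -3.0, -73.0]), (305, [7.0, -3.0, -75.0]), (311, [7.0, -3.0, -79.0]), (317, [6.0, -3.0, -81.0]), (323, [2.0, -3.0, -80.0]), (329, [-1.0, -3.0, -80.0])]
w4 294 [(245, [-91.0, 11.0, 186.0]), (251, [-92.0, 10.0, 171.0]), (257, [11.0, 3.0, -42.0]), (263, [10.0, 3.0, -46.0]), (269, [10.0, 3.0, -52.0]), (275, [11.0, 3.0, -58.0]), (281, [11.0, 3.0, -63.0]), (287, [10.0, 2.0, -67.0]), (293, [11.0, 2.0, -72.
[... 2047 characters left out ...]
(275, [6.0, 38.0, -52.0]), (281, [10.0, 35.0, -63.0]), (287, [10.0, 34.0, -68.0]), (293, [11.0, 32.0, -74.0]), (299, [11.0, 31.0, -78.0]), (305, [8.0, 32.0, -78.0]), (311, [6.0, 32.0, -79.0]), (317, [11.0, 29.0, -89.0]), (323, [12.0, 28.0, -93.0]), (329, [11.0, 27.0, -96.0])]
w3 365 [(245, [-23.0, 60.0, 42.0]), (251, [-28.0, 61.0, 42.0]), (257, [-34.0, 61.0, 42.0]), (263, [-39.0, 62.0, 42.0]), (269, [11.0, 34.0, -55.0]), (275, [11.0, 33.0, -59.0]), (281, [11.0, 32.0, -64.0]), (287, [10.0, 31.0, -68.0]), (293, [10.0, 30.0, -73.0]), (299, [10.0, 30.0, -77.0]), (305, [8.0, 30.0, -78.0]), (311, [5.0, 30.0, -78.0]), (317, [3.0, 30.0, -79.0]), (323, [1.0, 30.0, -80.0]), (329, [11.0, 25.0, -96.0])]
```

The wrist depth shows the real fingertips about 40 mm short of the reported TCP, so the fingers closed above the hexagon. I'll measure that offset precisely.

```bash
cat > g3.py <<'E'
import numpy as np
for f in ("w4","w3"):
    d=np.load(f+".npz"); Tt=d["T_tool_cam"]; Twc=d["Twc"]
    Pc=(d["X"]-Twc[:3,3])@Twc[:3,:3]; Pt=Pc@Tt[:3,:3].T+Tt[:3,3]
    q=1000*Pt.reshape(-1,3)
    m=(q[:,0]>-15)&(q[:,0]<20)&(abs(q[:,1])<60)&(q[:,2]<-30)&(q[:,2]>-60)
    if f=="w3": m&=abs(q[:,1])>25
    q=q[m]; print(f,len(q),q.min(0).round(1),q.max(0).round(1)); o=np.argsort(-q[:,2])[:12]; print(q[o].round(1).tolist())
E
python3 g3.py
```

```text
w4 1211 [  5.4 -15.2 -60. ] [ 11.3  12.1 -39. ]
[[9.9, 0.8, -39.0], [10.1, -2.5, -39.4], [10.1, -2.0, -39.4], [10.1, -7.3, -39.4], [10.1, 1.8, -39.5], [10.1, 0.4, -39.5], [10.2, 1.3, -39.6], [10.2, -5.9, -39.6], [10.2, -0.1, -39.6], [10.2, 3.2, -39.7], [10.3, -6.8, -39.8], [9.8, -7.3, -39.8]]
w3 1487 [-12.4 -44.9 -60. ] [ 11.4  42.2 -40. ]
[[-5.3, 28.7, -40.0], [-5.8, 28.7, -40.2], [-7.1, -31.3, -40.2], [-5.7, -31.2, -40.4], [-8.0, -31.4, -40.6], [-0.8, -31.3, -40.7], [-6.1, -31.2, -40.7], [1.6, 28.5, -40.7], [7.2, -31.6, -40.8], [7.8, -31.5, -40.9], [-1.2, 28.7, -40.9], [-0.1, -31.1, -41.0]]
```

Tips are about 40–41 mm behind the reported TCP. I'll reopen and go down with that correction (reported z about 0.001).

Call:
{"name": "play_rows", "arguments": {
  "xyz": [
    [0,0,0.5],
    [0,0,1],
    [0,0,1.5],
    [0,0,2],
    [0,0,2.5],
    [0,0,3],
    [0,0,3.5],
    [0,0,4],
    [0,0,4.4],
    [0,0,4.7],
    [0,0,4.78],
    [0,0,4.78]
  ],
  "angular": [
    [0,0,0],
    [0,0,0],
    [0,0,0],
    [0,0,0],
    [0,0,0],
    [0,0,0],
    [0,0,0],
    [0,0,0],
    [0,0,0],
    [0,0,0],
    [0,0,0],
    [0,0,0]
  ],
  "hand": [-0.4,-0.4,-0.4,-0.4,-0.4,-0.4,-0.4,-0.4,-0.4,-0.4,-0.4,-0.4]
}}

```text
clock: 7.28
tcp_pos: [0.5821, -0.2868, 0.0005]
orientation: [-3.142, -0.0, 2.11]
contact_force: [0.2, 0.5, -0.5]
opening: 0.697
```

Call:
{"name": "play_rows", "arguments": {
  "xyz": [
    [0,0,0],
    [0,0,0],
    [0,0,0],
    [0,0,0],
    [0,0,0],
    [0,0,0]
  ],
  "angular": [
    [0,0,0],
    [0,0,0],
    [0,0,0],
    [0,0,0],
    [0,0,0],
    [0,0,0]
  ],
  "hand": [1,1,1,1,1,1]
}}

```text
clock: 8.02
tcp_pos: [0.5831, -0.2871, 0.0021]
orientation: [3.14, 0.002, 2.11]
contact_force: [-0.7, 1.1, 6.2]
opening: 0.407
```

```bash
cat > e.py <<'E'
from h import *
s,d=wrist("w5"); np.savez("w5.npz",**d); print({k:np.round(v,4).tolist() for k,v in s.items()})
Tt=d["T_tool_cam"]; Twc=d["Twc"]
Pc=(d["X"]-Twc[:3,3])@Twc[:3,:3]; q=1000*(Pc@Tt[:3,:3].T+Tt[:3,3]).reshape(-1,3)
m=(q[:,0]>-19)&(q[:,0]<22)&(abs(q[:,1])<15)&(q[:,2]<-60)&(q[:,2]>-72)
print("hex top in tool",m.sum(),np.median(q[m],0))
E
python3 e.py
```

```text
{'clock': 8.025, 'joint_positions': [-0.4577, 0.5969, -0.1239, 0.8474, 0.0003, 0.5738], 'joint_vel': [-0.0008, 0.0017, -0.001, 0.0019, 0.0009, -0.0003], 'joint_efforts': [-0.5314, -51.6293, 20.7384, -0.3922, -0.2081, -0.0278], 'tcp_pos': [0.5831, -0.2871, 0.0021], 'orientation': [3.1399, 0.0021, 2.1102], 'contact_force': [-0.6628, 1.122, 6.1807], 'moment': [0.2104, 0.0565, -0.0523], 'opening': 0.4071}
hex top in tool 4573 [  5.82316789  -0.68233383 -67.33160268]
```

Gripped (opening 0.407, about 34.6 mm). Now lift, weigh, and carry to a spot short of the coupling where the wrist camera sees the mouth.

Call:
{"name": "play_rows", "arguments": {
  "xyz": [
    [0,0,-0.2],
    [0,0,-1],
    [0,0,-2],
    [0,0,-3],
    [0,0,-4],
    [0,0,-4.36],
    [0,0,-4.36],
    [0,0,-4.36]
  ],
  "angular": [
    [0,0,0],
    [0,0,0],
    [0,0,0],
    [0,0,0],
    [0,0,0],
    [0,0,0],
    [0,0,0],
    [0,0,0]
  ],
  "hand": [1,1,1,1,1,1,1,1]
}}

```text
clock: 9.07
tcp_pos: [0.581, -0.2864, 0.2168]
orientation: [-3.14, -0.002, 2.11]
contact_force: [0.8, -0.0, -1.9]
opening: 0.41
```

Call:
{"name": "play_rows", "arguments": {
  "xyz": [
    [0.8,0.27,0],
    [1.6,0.54,0],
    [2.4,0.82,0],
    [3.2,1.09,0],
    [4.0,1.36,0],
    [4.78,1.63,0],
    [4.78,1.63,0],
    [4.78,1.63,0],
    [4.78,1.63,0]
  ],
  "angular": [
    [0,0,0.3],
    [0,0,0.6],
    [0,0,0.9],
    [0,0,1.2],
    [0,0,1.42],
    [0,0,1.42],
    [0,0,1.42],
    [0,0,1.42],
    [0,0,1.42]
  ],
  "hand": [1,1,1,1,1,1,1,1,1]
}}

```text
clock: 10.2
tcp_pos: [0.529, -0.0407, 0.2178]
orientation: [-3.14, -0.0, 1.96]
contact_force: [-0.1, -0.1, -3.5]
opening: 0.407
```

```bash
cat > e2.py <<'E'
from h import *
s,d=wrist("w6"); np.savez("w6.npz",**d); print({k:np.round(v,4).tolist() for k,v in s.items()})
for n in ("mouth","cam_a_grip","cam_b_grip","adaptor_foot","adaptor_centre"): sp(n,"wrist")
from scipy.optimize import least_squares
def fit(q,tag):
    r=least_squares(lambda p:np.hypot(q[:,0]-p[0],q[:,1]-p[1])-p[2],[.4925,.053,.024],loss="soft_l1",f_scale=.001).x
    print(tag,len(q),"circle",r.round(4),"zmed",np.median(q[:,2]).round(4))
for tag,X in (("wrist",d["X"]),("scene",np.load("scene_X.npy")),("side",np.load("side_X.npy"))):
    p=X.reshape(-1,3); 
    m=(np.hypot(p[:,0]-.4925,p[:,1]-.053)<.032)&(p[:,2]>.1265)&(p[:,2]<.134); fit(p[m],tag)
    # body ring
    m=(np.hypot(p[:,0]-.4925,p[:,1]-.053)<.034)&(np.hypot(p[:,0]-.4925,p[:,1]-.053)>.018)&(p[:,2]>.115)&(p[:,2]<.126); fit(p[m],tag+" wall")
    r=np.hypot(p[:,0]-.4925,p[:,1]-.053)
    m=(r>.045)&(r<.11)&(p[:,2]>.09)&(p[:,2]<.15); q=p[m]-[.4925,.053,0]
    for k in (0,1):
        sgn=1 if k==0 else -1
        a=q[q[:,1]*sgn>0]
        if len(a)>5: 
            c=a.mean(0); rr=np.hypot(a[:,0],a[:,1]); sl=np.polyfit(rr,a[:,2],1)
            print(tag,"arm","ab"[k],len(a),"dir",np.degrees(np.arctan2(c[1],c[0])).round(1),"slope deg",np.degrees(np.arctan(sl[0])).round(1),"z@74",np.polyval(sl,.074).round(4),"rmax",rr.max().round(4),"zmax",a[:,2].max().round(4))
E
python3 e2.py
```

```text
{'clock': 10.2, 'joint_positions': [-0.0765, 0.2626, -0.0787, 1.2306, -0.0003, 1.1049], 'joint_vel': [-0.0033, -0.0005, 0.0079, 0.001, 0.0017, 0.0029], 'joint_efforts': [0.3594, -42.6282, 26.7374, 0.0334, 0.0216, -0.0018], 'tcp_pos': [0.529, -0.0407, 0.2178], 'orientation': [-3.1405, -0.0002, 1.9602], 'contact_force': [-0.1405, -0.0828, -3.516], 'moment': [0.0308, 0.0099, -0.008], 'opening': 0.4069}
wrist mouth [([0.4868, 0.0505, 0.128], 0.6)]
wrist cam_a_grip []
wrist cam_b_grip [([0.5218, -0.013, 0.1137], 0.84)]
wrist adaptor_foot [([0.6738, -0.2731, -0.0051], 0.83), ([0.5264, -0.0429, 0.213], 0.79), ([0.5253, -0.1648, 0.0025], 0.62)]
wrist adaptor_centre [([0.5325, -0.1632, 0.0342], 0.81), ([0.6719, -0.2702, 0.0425], 0.72), ([0.5306, -0.0396, 0.2451], 0.65)]
wrist 1773 circle [0.4905 0.0522 0.0247] zmed 0.1303
wrist wall 274 circle [0.4923 0.0478 0.0252] zmed 0.1197
wrist arm a 472 dir 115.0 slope deg 7.1 z@74 0.1209 rmax 0.07 zmax 0.1223
wrist arm b 826 dir -68.8 slope deg 1.4 z@74 0.1167 rmax 0.095 zmax 0.1193
scene 136 circle [0.4897 0.0525 0.0252] zmed 0.1297
scene wall 119 circle [0.4893 0.0511 0.0244] zmed 0.1194
scene arm a 84 dir 114.9 slope deg 6.0 z@74 0.1201 rmax 0.0951 zmax 0.1272
scene arm b 82 dir -69.4 slope deg 3.7 z@74 0.1159 rmax 0.0944 zmax 0.1214
side 115 circle [0.4901 0.0502 0.0255] zmed 0.1296
side wall 121 circle [0.4907 0.0494 0.0242] zmed 0.1203
side arm a 46 dir 115.9 slope deg 5.4 z@74 0.1206 rmax 0.0979 zmax 0.124
side arm b 66 dir -70.0 slope deg 1.7 z@74 0.1162 rmax 0.0959 zmax 0.1195
```

View pics/w6.png

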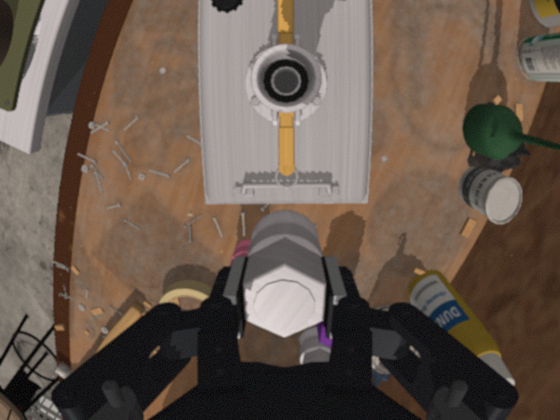

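The mouth shows at (286,80), its arms lie along the image's vertical, and the adaptor is held upright. Moving over the mouth, foot about 15 mm above the rim.

Call:
{"name": "play_rows", "arguments": {
  "xyz": [
    [0.6,0,0],
    [1.3,0,0],
    [1.995,-0.01,0],
    [1.995,-0.01,0.5],
    [1.995,-0.01,1.0],
    [1.995,-0.01,1.41],
    [1.995,-0.01,1.41],
    [1.995,-0.01,1.41],
    [1.995,-0.01,1.41]
  ],
  "angular": [
    [0,0,0],
    [0,0,0],
    [0,0,0],
    [0,0,0],
    [0,0,0],
    [0,0,0],
    [0,0,0],
    [0,0,0],
    [0,0,0]
  ],
  "hand": [1,1,1,1,1,1,1,1,1]
}}

```text
clock: 11.62
tcp_pos: [0.4918, 0.0523, 0.1492]
orientation: [3.139, 0.001, 1.961]
contact_force: [0.4, -0.1, -3.1]
opening: 0.405
```

```bash
cat > e3.py <<'E'
from h import *
from scipy.optimize import least_squares
s=state(); print({k:np.round(s[k],4).tolist() for k in ("clock","tcp_pos","orientation","contact_force","moment","opening")})
ims=[]
for c in ("scene","side"):
    e=capture(c); K,R,t=e["intrinsics"],e["R"],e["t"]
    h,w=e["depth"].shape; v,u=np.mgrid[:h,:w]; z=e["depth"]
    p=((np.stack([(u-K[0,2])/K[0,0]*z,(v-K[1,2])/K[1,1]*z,z],-1)-t)@R).reshape(-1,3)
    r=np.hypot(p[:,0]-.4903,p[:,1]-.052)
    for tag,lo,hi,R0 in (("collar",.168,.183,.020),("nose",.147,.158,.020),("body",.115,.129,.025)):
        q=p[(r<.032)&(p[:,2]>lo)&(p[:,2]<hi)]
        f=least_squares(lambda a:np.hypot(q[:,0]-a[0],q[:,1]-a[1])-R0,[.49,.052],loss="soft_l1",f_scale=.001).x
        print(c,tag,len(q),f.round(4))
    P=K@(R@np.array([.4903,.052,.14])+t); x,y=int(P[0]/P[2]),int(P[1]/P[2])
    ims.append(cv2.resize(e["img"][max(0,y-50):y+50,max(0,x-60):x+60,::-1],(400,333),interpolation=cv2.INTER_CUBIC))
cv2.imwrite("pics/over.png",np.hstack(ims))
E
python3 e3.py
```

```text
{'clock': 11.625, 'tcp_pos': [0.4918, 0.0523, 0.1492], 'orientation': [3.1394, 0.0006, 1.9612], 'contact_force': [0.418, -0.0757, -3.0578], 'moment': [0.011, -0.0007, 0.0196], 'opening': 0.4048}
scene collar 51 [0.4917 0.0543]
scene nose 49 [0.4919 0.0551]
scene body 129 [0.4895 0.0515]
side collar 72 [0.4892 0.0534]
side nose 52 [0.4892 0.0538]
side body 167 [0.4903 0.0492]
```

View pics/over.png

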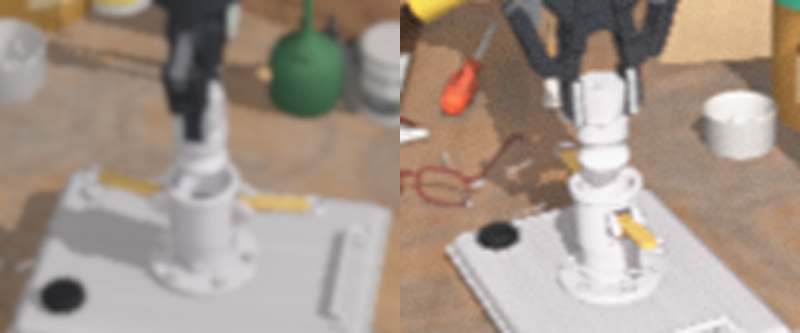

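Call:
{"name": "play_rows", "arguments": {
  "xyz": [
    [0,0,0.1],
    [0,0,0.2],
    [0,0,0.3],
    [0,0,0.4],
    [0,0,0.46],
    [0,0,0.46]
  ],
  "angular": [
    [0,0,0],
    [0,0,0],
    [0,0,0],
    [0,0,0],
    [0,0,0],
    [0,0,0]
  ],
  "hand": [1,1,1,1,1,1]
}}

```text
clock: 12.48
tcp_pos: [0.4906, 0.0522, 0.1247]
orientation: [-3.141, -0.0, 1.961]
contact_force: [-1.1, -0.2, -2.9]
opening: 0.408
```

Call:
{"name": "play_rows", "arguments": {
  "xyz": [
    [0,0,0.1],
    [0,0,0.2],
    [0,0,0.28],
    [0,0,0.28]
  ],
  "angular": [
    [0,0,0],
    [0,0,0],
    [0,0,0],
    [0,0,0]
  ],
  "hand": [1,1,1,1]
}}

```text
clock: 12.98
tcp_pos: [0.4907, 0.0522, 0.1106]
orientation: [-3.141, -0.0, 1.961]
contact_force: [1.1, -0.8, -2.4]
opening: 0.41
```

Call:
{"name": "play_rows", "arguments": {
  "xyz": [
    [0,0,0.06],
    [0,0,0.12],
    [0,0,0.12]
  ],
  "angular": [
    [0,0,0],
    [0,0,0],
    [0,0,0]
  ],
  "hand": [1,1,1]
}}

```text
clock: 13.35
tcp_pos: [0.4909, 0.0522, 0.1049]
orientation: [3.141, 0.0, 1.961]
contact_force: [0.9, -0.9, -3.4]
opening: 0.405
```

Call:
{"name": "play_rows", "arguments": {
  "xyz": [
    [0,0,0.04],
    [0,0,0.04]
  ],
  "angular": [
    [0,0,0],
    [0,0,0]
  ],
  "hand": [1,1]
}}

```text
clock: 13.6
tcp_pos: [0.4914, 0.0523, 0.1031]
orientation: [3.14, 0.0, 1.961]
contact_force: [2.4, -0.0, -2.3]
opening: 0.412
```

Call:
{"name": "play_rows", "arguments": {
  "xyz": [
    [0,0,0.04],
    [0,0,0.04]
  ],
  "angular": [
    [0,0,0],
    [0,0,0]
  ],
  "hand": [1,1]
}}

```text
clock: 13.85
tcp_pos: [0.4917, 0.0523, 0.1013]
orientation: [3.14, 0.0, 1.961]
contact_force: [2.3, -0.1, -1.6]
opening: 0.405
```

Call:
{"name": "play_rows", "arguments": {
  "xyz": [
    [-0.004,0.01,0.04],
    [-0.004,0.01,0.04]
  ],
  "angular": [
    [0,0,0],
    [0,0,0]
  ],
  "hand": [1,1]
}}

```text
clock: 14.1
tcp_pos: [0.4915, 0.0523, 0.0988]
orientation: [3.141, -0.0, 1.961]
contact_force: [3.2, -0.5, -3.6]
opening: 0.407
```

Call:
{"name": "play_rows", "arguments": {
  "xyz": [
    [0,0,0.04],
    [0,0,0.04]
  ],
  "angular": [
    [0,0,0],
    [0,0,0]
  ],
  "hand": [1,1]
}}

```text
clock: 14.35
tcp_pos: [0.4912, 0.0522, 0.0964]
orientation: [-3.141, -0.0, 1.961]
contact_force: [4.7, 0.4, -6.0]
opening: 0.407
```

Call:
{"name": "play_rows", "arguments": {
  "xyz": [
    [0.004,-0.01,0.02],
    [0.004,-0.01,0.02],
    [0.004,-0.01,0.02]
  ],
  "angular": [
    [0,0,0],
    [0,0,0],
    [0,0,0]
  ],
  "hand": [1,1,1]
}}

```text
clock: 14.72
tcp_pos: [0.4912, 0.0522, 0.0962]
orientation: [3.141, 0.0, 1.961]
contact_force: [4.8, 0.2, -3.7]
opening: 0.407
```

Call:
{"name": "play_rows", "arguments": {
  "xyz": [
    [0,0,0.02],
    [0,0,0.04],
    [0,0,0.04]
  ],
  "angular": [
    [0,0,0],
    [0,0,0],
    [0,0,0]
  ],
  "hand": [1,1,1]
}}

```text
clock: 15.1
tcp_pos: [0.4916, 0.052, 0.0954]
orientation: [3.14, 0.001, 1.961]
contact_force: [2.7, -0.6, 6.5]
opening: 0.404
```

Call:
{"name": "play_rows", "arguments": {
  "xyz": [
    [0,0,0.02],
    [0,0,0.02]
  ],
  "angular": [
    [0,0,0],
    [0,0,0]
  ],
  "hand": [1,1]
}}

```text
clock: 15.35
tcp_pos: [0.4917, 0.052, 0.0952]
orientation: [3.139, 0.001, 1.961]
contact_force: [0.5, -1.7, 12.3]
opening: 0.407
```

Call:
{"name": "play_rows", "arguments": {
  "xyz": [
    [0,0,0.011],
    [0,0,0.011]
  ],
  "angular": [
    [0,0,0],
    [0,0,0]
  ],
  "hand": [1,1]
}}

```text
clock: 15.6
tcp_pos: [0.4917, 0.052, 0.095]
orientation: [3.139, 0.002, 1.961]
contact_force: [-0.2, -1.6, 14.7]
opening: 0.407
```

```bash
python3 -c "
from h import *
for i in range(5):
    s=state(); print(s['clock'],s['contact_force'].round(2),s['tcp_pos'].round(4),s['moment'].round(2)); capture('scene')"
```

```text
15.6 [-0.16 -1.6  14.66] [0.4917 0.052  0.095 ] [-0.3   0.04  0.02]
15.65 [-0.65 -1.24 14.84] [0.4917 0.052  0.095 ] [-0.35  0.02  0.02]
15.7 [ 0.45 -1.54 14.5 ] [0.4918 0.052  0.095 ] [-0.31  0.07  0.  ]
15.75 [-0.27 -0.28 14.18] [0.4917 0.052  0.095 ] [-0.35  0.09  0.  ]
15.8 [-0.88 -1.62 15.73] [0.4917 0.052  0.095 ] [-0.31  0.03  0.03]
```

Call:
{"name": "play_rows", "arguments": {
  "xyz": [
    [0,0,0.003],
    [0,0,0.003],
    [0,0,0.003],
    [0,0,0.003]
  ],
  "angular": [
    [0,0,0],
    [0,0,0],
    [0,0,0],
    [0,0,0]
  ],
  "hand": [1,1,1,1]
}}

```text
clock: 16.35
tcp_pos: [0.4917, 0.052, 0.095]
orientation: [3.139, 0.002, 1.961]
contact_force: [-0.1, -1.7, 16.0]
opening: 0.406
```

Call:
{"name": "play_rows", "arguments": {
  "xyz": [
    [0,0,-0.03],
    [0,0,-0.055],
    [0,0,-0.055]
  ],
  "angular": [
    [0,0,0],
    [0,0,0],
    [0,0,0]
  ],
  "hand": [1,1,1]
}}

```text
clock: 16.73
tcp_pos: [0.4915, 0.0521, 0.0957]
orientation: [3.14, 0.001, 1.961]
contact_force: [3.4, -1.0, 5.4]
opening: 0.411
```

Call:
{"name": "play_rows", "arguments": {
  "xyz": [
    [0,0,0],
    [0,0,0],
    [0,0,0],
    [0,0,0],
    [0,0,-0.3],
    [0,0,-1],
    [0,0,-2],
    [0,0,-3],
    [0,0,-3],
    [0,0,-3]
  ],
  "angular": [
    [0,0,0],
    [0,0,0],
    [0,0,0],
    [0,0,0],
    [0,0,0],
    [0,0,0],
    [0,0,0],
    [0,0,0],
    [0,0,0],
    [0,0,0]
  ],
  "hand": [-0.4,-0.4,-0.4,-0.4,-0.4,-0.4,-0.4,-0.4,-0.4,-0.4]
}}

```text
clock: 17.98
tcp_pos: [0.4903, 0.0522, 0.2445]
orientation: [-3.141, -0.0, 1.961]
contact_force: [0.2, 0.1, -0.4]
opening: 0.698
```

```bash
cat > k.py <<'E'
from h import *
import sys
s,d=wrist(sys.argv[1]); np.savez(sys.argv[1]+".npz",**d)
print({k:np.round(s[k],4).tolist() for k in ("clock","joint_positions","tcp_pos","orientation","contact_force")})
C=np.array([.4906,.0520]); u=np.array([-np.sin(np.radians(22.5)),np.cos(np.radians(22.5))])
clouds={"wrist":d["X"]}
for c in ("scene","side"):
    e=capture(c); cv2.imwrite(f"pics/{sys.argv[1]}_{c}.png",e["img"][:,:,::-1]); K,R,t=e["intrinsics"],e["R"],e["t"]
    h,w=e["depth"].shape; v,uu=np.mgrid[:h,:w]; z=e["depth"]
    clouds[c]=(np.stack([(uu-K[0,2])/K[0,0]*z,(v-K[1,2])/K[1,1]*z,z],-1)-t)@R
for tag,X in clouds.items():
    p=X.reshape(-1,3); p=p[np.isfinite(p[:,0])]
    r=np.hypot(*(p[:,:2]-C).T)
    q=p[(r<.013)&(p[:,2]>.14)&(p[:,2]<.2)]; print(tag,"adaptor top z",len(q),np.median(q[:,2]).round(4) if len(q) else None)
    for n,sg in (("a",1),("b",-1)):
        a=(p[:,:2]-C)@u*sg; b=(p[:,:2]-C)@np.array([u[1],-u[0]])
        m=(abs(b)<.012)&(a>.042)&(a<.1)&(p[:,2]>.055)&(p[:,2]<.14)
        if m.sum()>8:
            sl=np.polyfit(a[m],p[m,2],1); print(tag,n,m.sum(),"lat",b[m].mean().round(4),"slope",np.degrees(np.arctan(sl[0])).round(1),"z@.06,.084",np.polyval(sl,[.06,.084]).round(4),"amax",a[m].max().round(4))
E
python3 k.py w7
```

```text
{'clock': 17.975, 'joint_positions': [0.106, 0.1893, -0.107, 1.2753, 0.0001, 1.2862], 'tcp_pos': [0.4903, 0.0522, 0.2445], 'orientation': [-3.1409, -0.0003, 1.9614], 'contact_force': [0.1919, 0.1306, -0.4064]}
wrist adaptor top z 713 0.1636
wrist a 778 lat -0.0001 slope 6.6 z@.06,.084 [0.1191 0.1219] amax 0.0947
wrist b 589 lat 0.0008 slope 1.8 z@.06,.084 [0.1162 0.117 ] amax 0.0953
scene adaptor top z 56 0.1636
scene a 90 lat -0.0008 slope 9.5 z@.06,.084 [0.118 0.122] amax 0.0948
scene b 84 lat -0.0002 slope 3.5 z@.06,.084 [0.1152 0.1166] amax 0.0944
side adaptor top z 38 0.1636
side a 39 lat -0.0028 slope 5.9 z@.06,.084 [0.1188 0.1213] amax 0.0973
side b 69 lat -0.0013 slope 2.1 z@.06,.084 [0.1155 0.1164] amax 0.0966
```

Adaptor stands at top z 0.1636 (foot about 35.5 mm below the mouth) and stays there. Next I'll plan the arm pushes with shut fingers tilted outward 40°, so the gripper body clears the adaptor and the tank.

```bash
cat > plan.py <<'E'
from h import *
import sys
# usage: plan.py a|b  "phi,off_mm,r_mm;..." ; prints tool-frame shifts (50mm units) and rotvec (6deg units) from the measured pose
side=sys.argv[1]; sg=1 if side=="a" else -1
C=np.array([.4906,.0520]); yaw=np.radians(112.4); u=np.array([np.cos(yaw),np.sin(yaw),0]); up=np.array([0,0,1.])
th=np.radians(40); zt=-np.sin(th)*u*sg-np.cos(th)*up
xt=np.cos(th)*u-np.sin(th)*up*sg; Rt=np.column_stack([xt,np.cross(zt,xt),zt])
s=state(); R0=Ro.from_euler("xyz",s["orientation"]).as_matrix(); p0=s["tcp_pos"]
rv=Ro.from_matrix(R0.T@Rt).as_rotvec(degrees=True)/6
print(s["clock"],p0.round(4),"tip",(p0-.04*R0[:,2]).round(4),"F",s["contact_force"].round(1),"rv",rv.round(2))
e2=np.array([np.cos(th),-np.sin(th)])
for it in sys.argv[2].split(";"):
    phi,off,r=map(float,it.split(","))
    d=np.array([np.sin(phi),-np.cos(phi)]); n=np.array([np.cos(phi),np.sin(phi)])
    T=np.array([.029,.1071])+r/1000*d+(.0073+off/1000+.011*abs(e2@n))*n
    tip=np.r_[C,0]+sg*u*T[0]+up*T[1]
    tcp=tip+.04*zt
    print(it,"tip",T.round(4),"shift",((R0.T@(tcp-p0))/.05).round(2).tolist())
E
python3 plan.py a "1.69,60,45;1.69,6,45;1.69,0,45"
```

```text
18.125 [0.4895 0.0521 0.2434] tip [0.4896 0.0521 0.2834] F [-0.   0.3 -0.1] rv [-0.03 -6.68  0.01]
1.69,60,45 tip [0.0647 0.1872] shift [0.77, 0.02, 1.74]
1.69,6,45 tip [0.0711 0.1336] shift [0.9, 0.03, 2.81]
1.69,0,45 tip [0.0719 0.1277] shift [0.91, 0.03, 2.93]
```

Call:
{"name": "play_rows", "arguments": {
  "xyz": [
    [0.3,0,0],
    [0.6,0,0],
    [0.9,0,0],
    [0.9,0,0],
    [0.9,0.02,0.2],
    [0.9,0.02,1],
    [0.9,0.02,1.7],
    [0.9,0.03,2.3],
    [0.9,0.03,2.7],
    [0.9,0.03,2.7]
  ],
  "angular": [
    [0,-1.5,0],
    [0,-3,0],
    [0,-4.5,0],
    [0,-6,0],
    [0,-6.68,0],
    [0,-6.68,0],
    [0,-6.68,0],
    [0,-6.68,0],
    [0,-6.68,0],
    [0,-6.68,0]
  ],
  "hand": [1,1,1,1,1,1,1,1,1,1]
}}

```text
clock: 19.38
tcp_pos: [0.4732, 0.0931, 0.1081]
orientation: [-3.134, 0.701, 1.966]
contact_force: [0.1, -0.6, -0.2]
opening: 0.0
```

```bash
cat > m.py <<'E'
from h import *
e=capture("side"); K,R,t=e["intrinsics"],e["R"],e["t"]; P=K@(R@np.array([.48,.08,.12])+t); x,y=int(P[0]/P[2]),int(P[1]/P[2]); A=e["img"][y-70:y+70,x-80:x+80,::-1]
e=capture("scene"); K,R,t=e["intrinsics"],e["R"],e["t"]; P=K@(R@np.array([.48,.08,.12])+t); x,y=int(P[0]/P[2]),int(P[1]/P[2]); B=e["img"][max(0,y-70):y+70,x-80:x+80,::-1]
import sys
cv2.imwrite(f"pics/{sys.argv[1]}.png",np.hstack([cv2.resize(i,(400,350),interpolation=cv2.INTER_CUBIC) for i in (A,B)]))
E
python3 m.py arma; python3 plan.py a "1.69,0,45;1.5,-1,45;1.3,-1,45;1.1,-1,45;0.9,-1.5,45;0.7,-1.5,45;0.5,-2,45;0.3,-2,45"
```

```text
19.475 [0.4747 0.0941 0.11  ] tip [0.4649 0.1179 0.1406] F [ 0.  -0.9 -0.2] rv [-0.01  0.02  0.01]
1.69,0,45 tip [0.0719 0.1277] shift [0.18, -0.03, 0.18]
1.5,-1,45 tip [0.0748 0.1166] shift [0.37, -0.03, 0.31]
1.3,-1,45 tip [0.0753 0.1055] shift [0.52, -0.03, 0.48]
1.1,-1,45 tip [0.0731 0.0945] shift [0.63, -0.02, 0.67]
0.9,-1.5,45 tip [0.068  0.0839] shift [0.69, -0.02, 0.9]
0.7,-1.5,45 tip [0.0639 0.0776] shift [0.71, -0.02, 1.05]
0.5,-2,45 tip [0.0587 0.0721] shift [0.7, -0.02, 1.2]
0.3,-2,45 tip [0.0531 0.0674] shift [0.67, -0.02, 1.35]
```

View pics/arma.png

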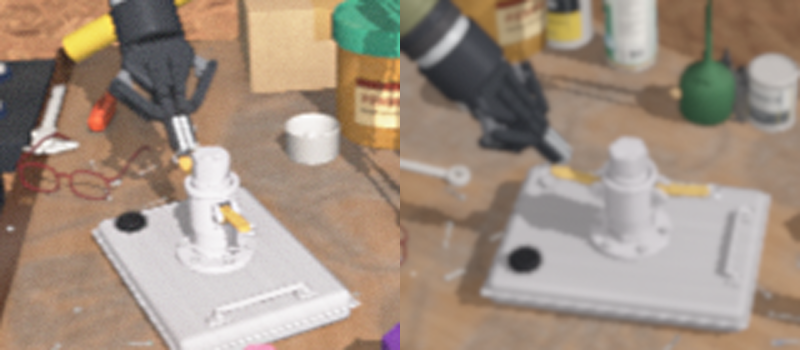

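As planned: the adaptor stands in the coupling and the fingertips are just above arm a. Pushing it down along the arc.

Call:
{"name": "play_rows", "arguments": {
  "xyz": [
    [0.09,-0.02,0.09],
    [0.18,-0.03,0.18],
    [0.27,-0.03,0.24],
    [0.37,-0.03,0.31],
    [0.45,-0.03,0.39],
    [0.52,-0.03,0.48]
  ],
  "angular": [
    [0,0,0],
    [0,0,0],
    [0,0,0],
    [0,0,0],
    [0,0,0],
    [0,0,0]
  ],
  "hand": [1,1,1,1,1,1]
}}

```text
clock: 20.23
tcp_pos: [0.472, 0.098, 0.0746]
orientation: [3.142, 0.7, 1.961]
contact_force: [1.2, -1.4, 2.8]
opening: -0.0
```

```bash
python3 plan.py a "1.3,-1,45;1.1,-1,45;0.9,-1,45;0.7,-1.5,45;0.5,-2,45;0.3,-2,45;0.15,-2,45"
```

```text
20.225 [0.472  0.098  0.0746] tip [0.4622 0.1218 0.1052] F [ 1.2 -1.4  2.8] rv [-0.    0.01 -0.  ]
1.3,-1,45 tip [0.0753 0.1055] shift [-0.0, -0.01, -0.0]
1.1,-1,45 tip [0.0731 0.0945] shift [0.1, -0.01, 0.19]
0.9,-1,45 tip [0.0684 0.0843] shift [0.16, -0.01, 0.41]
0.7,-1.5,45 tip [0.0639 0.0776] shift [0.18, -0.01, 0.57]
0.5,-2,45 tip [0.0587 0.0721] shift [0.17, -0.01, 0.72]
0.3,-2,45 tip [0.0531 0.0674] shift [0.15, -0.01, 0.87]
0.15,-2,45 tip [0.0482 0.0645] shift [0.11, -0.01, 0.97]
```

Force is about 3 N, consistent with hinge friction. Continuing in small calls.

Call:
{"name": "play_rows", "arguments": {
  "xyz": [
    [0.05,-0.01,0.1],
    [0.1,-0.01,0.19],
    [0.13,-0.01,0.3],
    [0.16,-0.01,0.41],
    [0.17,-0.01,0.49],
    [0.18,-0.01,0.57]
  ],
  "angular": [
    [0,0,0],
    [0,0,0],
    [0,0,0],
    [0,0,0],
    [0,0,0],
    [0,0,0]
  ],
  "hand": [1,1,1,1,1,1]
}}

```text
clock: 20.98
tcp_pos: [0.4758, 0.0872, 0.0471]
orientation: [3.142, 0.699, 1.961]
contact_force: [-0.8, 2.2, 4.1]
opening: 0.001
```

Call:
{"name": "play_rows", "arguments": {
  "xyz": [
    [0,0,0.05],
    [0,0,0.1],
    [-0.005,0,0.15]
  ],
  "angular": [
    [0,0,0],
    [0,0,0],
    [0,0,0]
  ],
  "hand": [1,1,1]
}}

```text
clock: 21.35
tcp_pos: [0.4777, 0.0827, 0.0416]
orientation: [3.141, 0.699, 1.961]
contact_force: [-1.9, 2.2, 4.2]
opening: 0.003
```

```bash
python3 plan.py a "0.7,-1,45;0.5,-2,45;0.3,-2,45;0.2,-2,45;0.1,-2,45;0,-1,45;0,-2,45"
```

```text
21.35 [0.4777 0.0827 0.0416] tip [0.4679 0.1065 0.0722] F [-1.9  2.2  4.2] rv [-0.    0.01 -0.  ]
0.7,-1,45 tip [0.0643 0.078 ] shift [0.01, 0.0, -0.16]
0.5,-2,45 tip [0.0587 0.0721] shift [-0.0, 0.0, 0.01]
0.3,-2,45 tip [0.0531 0.0674] shift [-0.03, 0.0, 0.15]
0.2,-2,45 tip [0.0499 0.0654] shift [-0.05, 0.0, 0.22]
0.1,-2,45 tip [0.0464 0.0636] shift [-0.08, 0.0, 0.29]
0,-1,45 tip [0.0437 0.0621] shift [-0.1, 0.0, 0.35]
0,-2,45 tip [0.0427 0.0621] shift [-0.12, 0.0, 0.36]
```

Call:
{"name": "play_rows", "arguments": {
  "xyz": [
    [-0.015,0,0.07],
    [-0.03,0,0.15],
    [-0.05,0,0.22]
  ],
  "angular": [
    [0,0,0],
    [0,0,0],
    [0,0,0]
  ],
  "hand": [1,1,1]
}}

```text
clock: 21.72
tcp_pos: [0.4812, 0.0743, 0.0346]
orientation: [3.141, 0.699, 1.961]
contact_force: [-1.4, 5.0, 3.6]
opening: 0.003
```

Call:
{"name": "play_rows", "arguments": {
  "xyz": [
    [-0.03,0,0.07],
    [-0.05,0,0.13],
    [-0.05,0,0.13]
  ],
  "angular": [
    [0,0,0],
    [0,0,0],
    [0,0,0]
  ],
  "hand": [1,1,1]
}}

```text
clock: 22.1
tcp_pos: [0.4831, 0.0719, 0.0308]
orientation: [3.14, 0.692, 1.962]
contact_force: [-10.2, 16.6, 9.6]
opening: 0.001
```

```bash
python3 plan.py a "0.1,0,45;0,0,45;0,-1,45;0,-2,45;0,-4,45"
```

```text
22.1 [0.4831 0.0719 0.0308] tip [0.4733 0.0955 0.0616] F [-10.2  16.6   9.6] rv [ 0.01 -0.06 -0.  ]
0.1,0,45 tip [0.0484 0.0638] shift [-0.01, -0.01, -0.06]
0,0,45 tip [0.0447 0.0621] shift [-0.04, -0.01, 0.02]
0,-1,45 tip [0.0437 0.0621] shift [-0.06, -0.01, 0.03]
0,-2,45 tip [0.0427 0.0621] shift [-0.07, -0.01, 0.04]
0,-4,45 tip [0.0407 0.0621] shift [-0.1, -0.01, 0.07]
```

Call:
{"name": "play_rows", "arguments": {
  "xyz": [
    [-0.012,0,0.01],
    [-0.012,0,0.01]
  ],
  "angular": [
    [0,0,0],
    [0,0,0]
  ],
  "hand": [1,1]
}}

```text
clock: 22.35
tcp_pos: [0.4831, 0.0719, 0.0307]
orientation: [3.14, 0.691, 1.962]
contact_force: [-11.2, 19.6, 10.3]
opening: -0.002
```

```bash
cat > n.py <<'E'
from h import *
C=np.array([.4906,.0520]); yaw=np.radians(112.4); u=np.array([np.cos(yaw),np.sin(yaw)])
s,d=wrist("tmp"); cl={"wrist":(d["X"],d["img"])}
for c in ("scene","side"):
    e=capture(c); K,R,t=e["intrinsics"],e["R"],e["t"]
    h,w=e["depth"].shape; v,uu=np.mgrid[:h,:w]; z=e["depth"]
    cl[c]=((np.stack([(uu-K[0,2])/K[0,0]*z,(v-K[1,2])/K[1,1]*z,z],-1)-t)@R,e["img"])
for tag,(X,im) in cl.items():
    p=X.reshape(-1,3); hsv=cv2.cvtColor(im,cv2.COLOR_RGB2HSV).reshape(-1,3); rgb=im.reshape(-1,3).astype(int)
    a=(p[:,:2]-C)@u; b=(p[:,:2]-C)@np.array([u[1],-u[0]])
    top=p[(np.hypot(a,b)<.013)&(p[:,2]>.14)&(p[:,2]<.2)]
    print(tag,"top",np.median(top[:,2]).round(4) if len(top) else None)
    br=(hsv[:,1]>100)&(hsv[:,0]>12)&(hsv[:,0]<32)&(rgb[:,0]>110)&(abs(b)<.02)&(abs(a)>.02)&(abs(a)<.11)&(p[:,2]>.045)&(p[:,2]<.14)
    for n,sg in (("a",1),("b",-1)):
        m=br&(a*sg>0)
        if m.sum()>5:
            A=a[m]*sg; Z=p[m,2]; c=np.c_[A,Z]-[A.mean(),Z.mean()]; v=np.linalg.svd(c,full_matrices=False)[2][0]; v=v if v[1]<0 else -v
            print(tag,n,m.sum(),"a",A.min().round(4),A.max().round(4),"z",Z.min().round(4),Z.max().round(4),"phi",np.arctan2(v[0],-v[1]).round(3))
E
python3 n.py
```

```text
wrist top None
wrist a 296 a 0.0333 0.0668 z 0.0913 0.1053 phi 0.062
scene top 0.1628
scene b 40 a 0.0375 0.0761 z 0.1101 0.1196 phi -1.495
side top 0.1638
side b 50 a 0.0289 0.0838 z 0.11 0.1193 phi -1.522
```

Force now rises without further motion, so the arm is at a stop. Backing off to check its angle with the cameras.

Call:
{"name": "play_rows", "arguments": {
  "xyz": [
    [0.15,0,-0.15],
    [0.5,0,-0.6],
    [0.8,0,-1.1],
    [1.0,0,-1.6],
    [1.0,0,-1.6]
  ],
  "angular": [
    [0,0,0],
    [0,0,0],
    [0,0,0],
    [0,0,0],
    [0,0,0]
  ],
  "hand": [1,1,1,1,1]
}}

```text
clock: 23.12
tcp_pos: [0.4499, 0.1518, 0.0607]
orientation: [3.141, 0.7, 1.963]
contact_force: [0.4, 0.6, -0.4]
opening: -0.002
```

```bash
python3 n.py; python3 - <<'E'
import cv2
a=cv2.imread("pics/tmp.png"); print(a.shape); cv2.imwrite("pics/wa.png",a)
E
```

```text
wrist top None
wrist a 78 a 0.0269 0.0363 z 0.1084 0.1141 phi 0.979
scene top 0.1631
scene b 42 a 0.0369 0.0771 z 0.1101 0.1193 phi -1.541
side top 0.1638
side b 51 a 0.0235 0.0853 z 0.1094 0.1194 phi -1.491
(420, 560, 3)
```

View pics/wa.png

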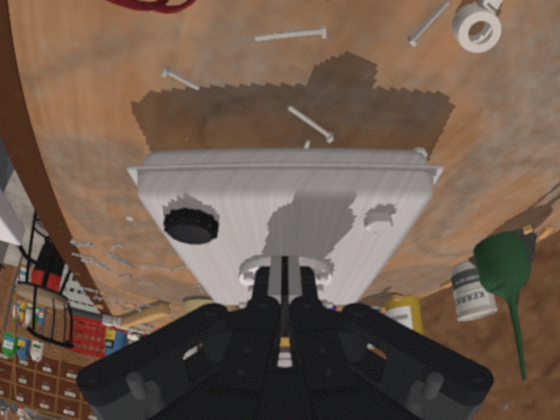

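Pixel (285,275) is the flange behind the fingers, which hide the arm. Going upright above the coupling for a clear view.

Call:
{"name": "play_rows", "arguments": {
  "xyz": [
    [-0.7,0,-0.8],
    [-1.35,0,-1.6],
    [-2.0,0,-2.4],
    [-2.69,0,-3.21],
    [-3.0,0,-2.95],
    [-3.3,0,-2.7],
    [-3.6,0,-2.45],
    [-3.88,0,-2.21],
    [-3.88,0,-2.21],
    [-3.88,0,-2.21]
  ],
  "angular": [
    [0,0,0],
    [0,0,0],
    [0,1,0],
    [0,2.5,0],
    [0,4,0],
    [0,5.5,0],
    [0,6.68,0],
    [0,6.68,0],
    [0,6.68,0],
    [0,6.68,0]
  ],
  "hand": [1,1,1,1,1,1,1,1,1,1]
}}

```text
clock: 24.52
tcp_pos: [0.4783, 0.0801, 0.2694]
orientation: [-3.14, -0.0, 1.963]
contact_force: [-0.1, 0.1, 0.3]
opening: 0.0
```

```bash
python3 n.py; python3 - <<'E'
import cv2
a=cv2.imread("pics/tmp.png"); cv2.imwrite("pics/wb.png",cv2.resize(a[90:270,180:400],(770,630))[:600])
E
```

```text
wrist top 0.1635
wrist a 142 a 0.0282 0.0364 z 0.0595 0.1153 phi 0.179
wrist b 172 a 0.0401 0.0584 z 0.1133 0.1178 phi -1.535
scene top 0.1631
scene b 41 a 0.037 0.0761 z 0.112 0.121 phi -1.467
side top 0.1636
side b 51 a 0.027 0.0836 z 0.1098 0.1201 phi -1.507
```

View pics/wb.png

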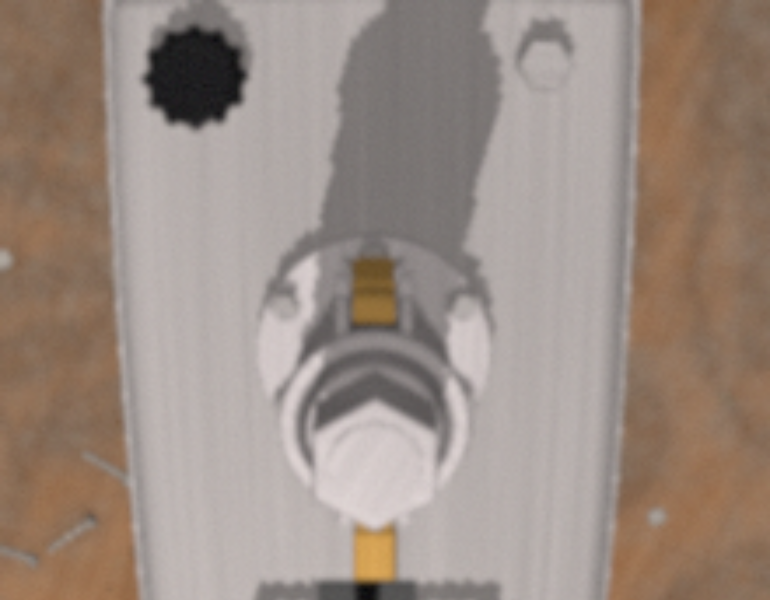

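Arm a (crop pixel ~375,290) hangs down along the coupling; its outermost brass is at 36.4 mm from the axis (closed = 36.3). Now arm b.

```bash
python3 plan.py b "1.6,60,45;1.6,8,45;1.6,0,45"
```

```text
24.675 [0.4785 0.0807 0.2698] tip [0.4785 0.0807 0.3098] F [0.2 0.  0.3] rv [-0.01  6.67  0.02]
1.6,60,45 tip [0.0718 0.183 ] shift [-1.54, 0.0, 2.35]
1.6,8,45 tip [0.0733 0.131 ] shift [-1.58, 0.0, 3.39]
1.6,0,45 tip [0.0736 0.123 ] shift [-1.58, 0.0, 3.55]
```

Call:
{"name": "play_rows", "arguments": {
  "xyz": [
    [-0.5,0,0],
    [-1.0,0,0],
    [-1.58,0,0],
    [-1.58,0,0],
    [-1.58,0,0.2],
    [-1.58,0,1],
    [-1.58,0,1.8],
    [-1.58,0,2.6],
    [-1.58,0,3.1],
    [-1.58,0,3.35],
    [-1.58,0,3.35]
  ],
  "angular": [
    [0,1.5,0],
    [0,3,0],
    [0,4.5,0],
    [0,6,0],
    [0,6.67,0],
    [0,6.67,0],
    [0,6.67,0],
    [0,6.67,0],
    [0,6.67,0],
    [0,6.67,0],
    [0,6.67,0]
  ],
  "hand": [1,1,1,1,1,1,1,1,1,1,1]
}}

```text
clock: 26.05
tcp_pos: [0.5088, 0.0071, 0.1023]
orientation: [-3.14, -0.699, 1.962]
contact_force: [0.0, -0.7, 1.0]
opening: 0.002
```

```bash
python3 plan.py b "1.6,0,45;1.5,-1,45;1.3,-1,45;1.1,-1,45;0.9,-1.5,45;0.7,-1.5,45"
```

```text
26.05 [0.5088 0.0071 0.1023] tip [ 0.5187 -0.0167  0.1329] F [ 0.  -0.7  1. ] rv [-0.01 -0.01  0.  ]
1.6,0,45 tip [0.0736 0.123 ] shift [-0.12, 0.01, 0.16]
1.5,-1,45 tip [0.0748 0.1166] shift [-0.22, 0.01, 0.24]
1.3,-1,45 tip [0.0753 0.1055] shift [-0.37, 0.01, 0.41]
1.1,-1,45 tip [0.0731 0.0945] shift [-0.48, 0.01, 0.6]
0.9,-1.5,45 tip [0.068  0.0839] shift [-0.54, 0.01, 0.83]
0.7,-1.5,45 tip [0.0639 0.0776] shift [-0.55, 0.01, 0.98]
```

Call:
{"name": "play_rows", "arguments": {
  "xyz": [
    [-0.12,0.01,0.16],
    [-0.22,0.01,0.24],
    [-0.3,0.01,0.32],
    [-0.37,0.01,0.41],
    [-0.43,0.01,0.5],
    [-0.48,0.01,0.6]
  ],
  "angular": [
    [0,0,0],
    [0,0,0],
    [0,0,0],
    [0,0,0],
    [0,0,0],
    [0,0,0]
  ],
  "hand": [1,1,1,1,1,1]
}}

```text
clock: 26.8
tcp_pos: [0.5091, 0.0073, 0.0638]
orientation: [-3.141, -0.698, 1.961]
contact_force: [0.8, 0.6, 2.7]
opening: -0.0
```

Call:
{"name": "play_rows", "arguments": {
  "xyz": [
    [-0.03,0,0.11],
    [-0.06,0,0.23],
    [-0.065,0,0.3],
    [-0.07,0,0.38]
  ],
  "angular": [
    [0,0,0],
    [0,0,0],
    [0,0,0],
    [0,0,0]
  ],
  "hand": [1,1,1,1]
}}

```text
clock: 27.3
tcp_pos: [0.5056, 0.016, 0.0472]
orientation: [3.141, -0.698, 1.961]
contact_force: [1.0, -2.0, 4.2]
opening: -0.002
```

```bash
python3 plan.py b "0.7,-1,45;0.5,-2,45;0.3,-2,45;0.2,-2,45;0.1,-2,45;0,-1,45;0,-2,45"
```

```text
27.3 [0.5056 0.016  0.0472] tip [ 0.5154 -0.0077  0.0779] F [ 1.  -2.   4.2] rv [ 0.  0. -0.]
0.7,-1,45 tip [0.0643 0.078 ] shift [0.01, -0.0, 0.0]
0.5,-2,45 tip [0.0587 0.0721] shift [0.02, -0.0, 0.17]
0.3,-2,45 tip [0.0531 0.0674] shift [0.04, -0.0, 0.31]
0.2,-2,45 tip [0.0499 0.0654] shift [0.07, -0.0, 0.38]
0.1,-2,45 tip [0.0464 0.0636] shift [0.1, -0.0, 0.45]
0,-1,45 tip [0.0437 0.0621] shift [0.12, -0.0, 0.51]
0,-2,45 tip [0.0427 0.0621] shift [0.13, -0.0, 0.52]
```

Call:
{"name": "play_rows", "arguments": {
  "xyz": [
    [0.01,0,0.08],
    [0.02,0,0.17],
    [0.03,0,0.24],
    [0.04,0,0.31],
    [0.07,0,0.38]
  ],
  "angular": [
    [0,0,0],
    [0,0,0],
    [0,0,0],
    [0,0,0],
    [0,0,0]
  ],
  "hand": [1,1,1,1,1]
}}

```text
clock: 27.92
tcp_pos: [0.5003, 0.0298, 0.0348]
orientation: [3.141, -0.698, 1.962]
contact_force: [2.5, -4.6, 4.0]
opening: 0.001
```

Call:
{"name": "play_rows", "arguments": {
  "xyz": [
    [0.03,0,0.07],
    [0.03,0,0.07]
  ],
  "angular": [
    [0,0,0],
    [0,0,0]
  ],
  "hand": [1,1]
}}

```text
clock: 28.18
tcp_pos: [0.4986, 0.0334, 0.033]
orientation: [3.141, -0.699, 1.962]
contact_force: [1.3, -2.5, 0.8]
opening: 0.003
```

Call:
{"name": "play_rows", "arguments": {
  "xyz": [
    [0.02,0,0.04],
    [0.02,0,0.04]
  ],
  "angular": [
    [0,0,0],
    [0,0,0]
  ],
  "hand": [1,1]
}}

```text
clock: 28.42
tcp_pos: [0.4982, 0.0346, 0.0323]
orientation: [3.141, -0.697, 1.962]
contact_force: [1.6, -4.8, 2.8]
opening: -0.0
```

Call:
{"name": "play_rows", "arguments": {
  "xyz": [
    [0.015,0,0.013],
    [0.03,0,0.026],
    [0.03,0,0.026]
  ],
  "angular": [
    [0,0,0],
    [0,0,0],
    [0,0,0]
  ],
  "hand": [1,1,1]
}}

```text
clock: 28.8
tcp_pos: [0.4983, 0.0347, 0.0322]
orientation: [3.14, -0.694, 1.963]
contact_force: [3.0, -11.5, 5.2]
opening: 0.001
```

Call:
{"name": "play_rows", "arguments": {
  "xyz": [
    [0.012,0,0.01],
    [0.012,0,0.01]
  ],
  "angular": [
    [0,0,0],
    [0,0,0]
  ],
  "hand": [1,1]
}}

```text
clock: 29.05
tcp_pos: [0.4984, 0.0347, 0.0322]
orientation: [3.14, -0.692, 1.963]
contact_force: [3.7, -13.3, 5.7]
opening: 0.0
```

Call:
{"name": "play_rows", "arguments": {
  "xyz": [
    [0.02,0,0.017],
    [0.036,0,0.03],
    [0.036,0,0.03]
  ],
  "angular": [
    [0,0,0],
    [0,0,0],
    [0,0,0]
  ],
  "hand": [1,1,1]
}}

```text
clock: 29.42
tcp_pos: [0.4985, 0.0347, 0.032]
orientation: [3.139, -0.688, 1.963]
contact_force: [3.6, -19.3, 8.9]
opening: -0.002
```

Call:
{"name": "play_rows", "arguments": {
  "xyz": [
    [-0.15,0,-0.15],
    [-0.5,0,-0.6],
    [-0.8,0,-1.1],
    [-1.0,0,-1.6],
    [-0.3,0,-2.4],
    [0.4,0,-3.2],
    [1.1,0,-4.0],
    [1.7,0,-4.7]
  ],
  "angular": [
    [0,0,0],
    [0,0,0],
    [0,0,0],
    [0,0,0],
    [0,0,0],
    [0,0,0],
    [0,0,0],
    [0,-1,0]
  ],
  "hand": [1,1,1,1,1,1,1,1]
}}

```text
clock: 30.42
tcp_pos: [0.5279, -0.0401, 0.266]
orientation: [-3.136, -0.596, 1.956]
contact_force: [0.5, -0.1, -0.2]
opening: 0.0
```

```bash
python3 n.py; python3 plan.py b "0,0,45"; python3 m.py fin
```

```text
wrist top 0.1633
wrist b 216 a 0.0263 0.036 z 0.0585 0.1159 phi 0.115
scene top 0.1631
side top 0.1631
side b 76 a 0.025 0.0385 z 0.0574 0.1146 phi 0.091
30.575 [ 0.529  -0.0387  0.2704] tip [ 0.5374 -0.0593  0.3037] F [ 0.2 -0.7 -0.4] rv [0.03 1.03 0.04]
0,0,45 tip [0.0447 0.0621] shift [-1.34, -0.04, 4.86]
```

View pics/fin.png

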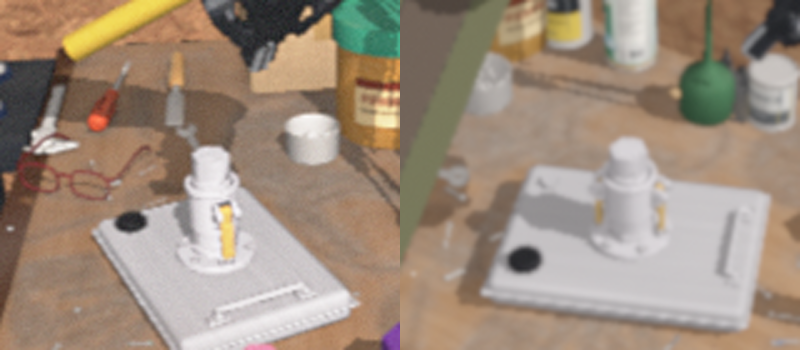

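Both arms hang flush against the coupling in both views. The outermost brass is 36.4 mm (a) and 36.0 mm (b) from the axis, against 36.3 mm when closed. The adaptor was drawn down to about 36.1 mm below the mouth. Handing in.

```bash
python3 -c "
from cell import *
print(state()['contact_force'],state()['clock']); print(hand_in())"
```

```text
[-0.22289422  0.24978143 -0.9238423 ] 30.675
the job is handed in; nothing more can be done
None
```

The coupling is blanked off and the job is handed in at 30.7 s. I stood the small silver adaptor in the mouth and pushed it past the lip onto the seal. The push read 14–16 N for about 0.75 s. I then let go and swung arm a, then arm b, down to their stops; the highest push on an arm read about 25 N in total.

**Last checks**
- **Arms:** the cameras put the outer faces 36.4 mm (a) and 36.0 mm (b) from the axis, against 36.3 mm closed. Each arm stopped moving while the force kept rising.
- **Adaptor:** its foot is about 36.1 mm below the mouth, inside the 36–37 mm locked range. It dropped about 0.5 mm as the cams closed.
- **Robot:** it touches nothing, and the tools were not moved.

**What failed or disagreed**
- **First grasp:** it closed on air. The fingertips are about 40 mm behind the reported TCP, contrary to the interface text. I measured this with the wrist depth camera and corrected for it, and nothing was disturbed.
- **Lip:** I saw no clear 5–12 N peak as the nose went through. I take it to have passed from the downward draw and the stiff seal contact at the right depth.
- **Side force:** up to about 5 N sideways showed in the bore before the nose seated.
- **Arm b:** it needed less force just before its stop than arm a did (about 5 N against about 19 N).
- **Coupling centre:** the cameras differed by about 2 mm on its position.

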